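# Slide the crate of turned parts into the pick-up bay

## Robot

A 6-joint arm with a two-finger parallel gripper is mounted at the origin on the work surface. World frame = base frame: x ahead of the robot, y to its left, z up, the work surface at z = 0. Lengths are in m, angles in degrees, forces in N, time in s.
With the tool pointing down it reaches from about 0.375 to 0.9 m from the base axis. Payload 3.1 kg.
Tool frame: the origin (TCP) lies between the finger pads; the fingertips stand 22 mm ahead of it and the grasp point (between the pads) lies 3 mm ahead of it; y points along the fingers, x is the direction in which the jaws open and shut, and the axes are right-handed (so a half turn about y gives the same grasp; the last joint's range is limited). The gripper opens to 87 mm and grips with 3 to 60 N. Pads are 19 mm wide; open, the fingers measure 117 mm over their backs; the gripper's body (75 mm by 190 mm) begins 51 mm behind the grasp point.
Start: joints at [57.439, 30.224, 82.088, -0, 67.689, -10.227], TCP at [0.237, 0.578, 0.245] pointing down, gripper open.
Joint ranges: [-176.69, 176.69], [-43.24, 126.21], [12.49, 139.97], [-82, 262], [0, 151.66], [-163.58, 163.58]. Speed limits (degrees/s): [159.86, 159.86, 180, 180, 180, 180].

## Interface

Orientations are given as a 3x3 rotation matrix whose columns are the frame's x, y, z axes.
In Python, from rig import bot, imaging, workorder gives the robot as it stands. The module is installed in compiled form; this text tells all that it offers.
- The arm moves only by the tool drive_tool, never from a script. Its argument "commands" is a list of rows, each an object of numbers: "dx", "dy", "dz": the shift along the tool's x, y, z normalised to -1 to 1, where 1 is 4 cm; "wx", "wy", "wz": the turn, a rotation vector about the tool's x, y, z normalised to -1 to 1, where 1 is pi/2 rad; "grip": the finger opening in mm, from 0 to 87. In form: [{"dx": .., "dy": .., "dz": .., "wx": .., "wy": .., "wz": .., "grip": ..}, ...]. A call has 1 to 8 rows; each row shifts and turns the commanded pose from where the row before left it, along the tool's axes as they then stand; what a row does not reach is not made up. A row lasts 1/8 s, in which the tool goes at most 62.5 mm and 10.7 degrees, less where a joint would pass 70% of its speed; a pose out of reach is approached as far as the arm can. A call with a number of a shift or a turn outside -1 to 1 is refused whole. A call with a gripper value outside its range is refused whole. The fingers move at their own pace and stop on an object; the grip force is fixed at half the most. Time passes only in rows, so rows that do not move let the fingers close. It gives the time, the measured TCP pose, the force and the opening at its end, in the units of the state.
- bot.read_state(): the state, without advancing time (a new reading comes with each control period).
- imaging.capture(name): name is "scene" or "top"; returns (picture, depth): 480x640x3 uint8, red, green, blue; 480x640 float32, m along the optical axis (not along the pixel's ray), 0 where there is no reading.
- imaging.get_calibration(name): a dict with "mtx" (3x3 intrinsics, pixels), "dist" ([k1, k2, p1, p2, k3] as OpenCV has them; the pictures are not rectified), "world_to_cam" (4x4, takes a point from world to camera coordinates). Camera axes: x right, y down, z forward; pixel columns grow to the right and rows downward; lengths in m; the calibration is good to about 2 mm. A picture is of the moment at which its call begins. get_calibration takes no time and is no camera call.
- workorder.hand_in(): hands the job in, once; it reports no verdict.
The state is a dict: "time_s": time; "joint_positions": joint angles; "qvel": joint speeds; "tau": joint torques, N m; "position": TCP position; "tcp_rot": TCP orientation; "force": force on the tool from outside, world axes, zero at the start; "moment": the same for the moment, N m; "opening": opening from 0.0 (shut) to 1.0 (fully open).
Only numpy, scipy, OpenCV 4.12 (cv2) and the standard library are available. Lean on these libraries where they do the work, as an engineer would, in place of code of your own. Each camera call takes 0.05 s, during which the arm holds its last target. There are 200 camera calls.

## Task

Push the heavy crate of turned steel parts along the bench into the open steel bay, until its leading side stands flush against the bay's stop plate. Push only low down, with the fingertips near its base, so that it slides upright and never tips, and do not grip or lift it. Then, with the crate in place, press the push button behind the stop plate fully down and let it go; leave the other things on the bench where they are.

Things in the scene. Friction and masses are not known exactly. Their poses are not given: they have to be found in the camera images.
- crate: Open painted steel crate packed with steel cylinders, about 1.6 kg; 110 mm along its x, 160 along y, 84 high. Origin at the centre underneath, at bench level. Walls start 10 mm up: it stands on a narrow rubber plinth, 42 mm along x, 130 along y, so a push above 40 mm on a 160 mm side can tip it. Push the side at its x = -55 mm; the side at +55 mm leads. Walls slippery; sliding takes 9 to 17 N.
- dock: Fixed steel bay. Origin at bench level, mid-width on the stop plate's face; x horizontal, the way the crate goes in; y across. Stop plate 300 mm wide, 50 high. Two cheeks 50 mm high, inner faces at y = +-135 mm, reach 55 mm from the plate towards the open side, with flared ends to x = -82 mm. With the crate home its origin is at x = -55 mm, within y = +-55 mm, its x axis along this x.
- button (a joint): Travel of the push button: 0 released, 0.006 m fully down; its spring takes about 5 N to press fully and lifts it again.
- button_top (a point): Middle of the top of the round black push button (38 mm across) on the grey switch box behind the stop plate, 60 mm beyond the stop face; it is pressed straight down.
- blank1: Loose turned steel cylinder, 44 mm across, 34 mm high, origin at the centre of its underside. Leave alone.
- blank2: A second such cylinder. Leave alone.
- grinder: Loose angle grinder, lying along its x, about 250 mm long, 110 mm disc at the +x end, 80 mm high, side handle reaching 130 mm to +y; origin at the middle of its underside. Leave alone.
- pot: Loose steel cup, 64 mm across, 70 mm high, origin at the centre of its underside. Leave alone.
Things that resemble listed ones, but are neither listed nor needed, are in the scene too. Several things have the shape of the crate; the one meant has the colours described above.

How it is judged:
By the outcome, as a careful person would: the job done as asked, in the order asked, and still so for the second after the job is handed in, with the robot touching nothing.
It also fails if it takes over 61 s, if anything falls off the work surface, if the arm or the gripper's body presses on something with over 40 N, if the wrist force passes 120 N, or if a joint passes its speed limit or range.

## Working session

There is one attempt and no reset: what is moved stays moved. The work goes in short steps, Python scripts to look and compute and a tool call to move; the robot and the scene stay as the last step left them, time stands still between calls to the robot, and variables do not carry over. Pictures are saved under pics/ and viewed, on a budget of 10 in all, crops included, one or two more only if the job needs it, and the job is handed in when it is done.

Besides the shell and the picture viewer there is one more tool, called after "Request:" as name(argument=value, ...) on one line, values as JSON. drive_tool: Moves the arm, as the interface text tells. Its arguments: {"type":"object","properties":{"commands":{"type":"array"}},"required":["commands"]}

```bash
mkdir -p pics; cat > h.py <<'E'
import numpy as np, cv2
from rig import bot, imaging, workorder
def cap(n):
    p,d=imaging.capture(n); c=imaging.get_calibration(n)
    return p,d,c
def cloud(d,c):
    h,w=d.shape
    uv=np.stack(np.meshgrid(np.arange(w),np.arange(h)),-1).reshape(-1,1,2).astype(float)
    xy=cv2.undistortPoints(uv,np.array(c['mtx']),np.array(c['dist']))[:,0]
    P=np.c_[xy,np.ones(len(xy))]*d.reshape(-1,1)
    T=np.linalg.inv(np.array(c['world_to_cam']))
    return (P@T[:3,:3].T+T[:3,3]).reshape(h,w,3)
E
python3 - <<'E'
from h import *
for n in("scene","top"):
    p,d,c=cap(n); cv2.imwrite(f"pics/{n}1.png",p[...,::-1]); np.savez(f"{n}1.npz",p=p,d=d,w=cloud(d,c))
    print(n,np.linalg.inv(c['world_to_cam'])[:3].round(3).tolist(),(d>0).mean())
print(bot.read_state())
E
```

```text
scene [[-0.196, 0.703, -0.683, 1.459], [0.981, 0.137, -0.139, 0.202], [-0.004, -0.697, -0.717, 1.105]] 0.9960677083333334
top [[0.023, -0.997, 0.069, 0.429], [-1.0, -0.023, -0.011, 0.028], [0.012, -0.069, -0.998, 1.414]] 0.9959212239583334
{'time_s': 0.1, 'joint_positions': array([ 5.74396117e+01,  3.02764203e+01,  8.21499800e+01, -9.48601406e-04,
        6.76888721e+01, -1.02265261e+01]), 'qvel': array([-0.0562268 , -0.12667946, -0.17782595,  0.02338707,  0.05164888,
        0.03427854]), 'tau': array([-4.51093265e-04, -4.40988421e+01, -1.77149910e+01,  6.34901575e-02,
        5.33980213e-02, -2.52975599e-05]), 'position': array([0.23712918, 0.57759343, 0.24363443]), 'tcp_rot': array([[ 3.79996010e-01, -1.06986191e-03, -9.24987507e-01],
       [ 9.24986001e-01, -1.70390717e-03,  3.79997362e-01],
       [-1.98263755e-03, -9.99997976e-01,  3.42129365e-04]]), 'force': array([-0.25219662,  0.68379302, -0.4160987 ]), 'moment': array([-0.03003269,  0.00371344, -0.03421836]), 'opening': 1.001677315037357}
```

View pics/top1.png

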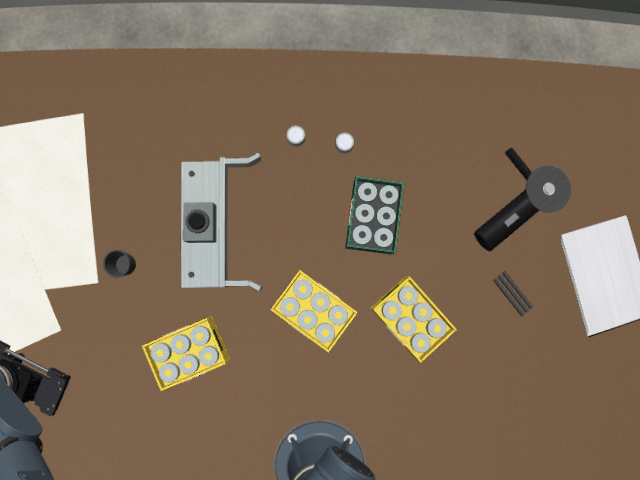

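View pics/scene1.png

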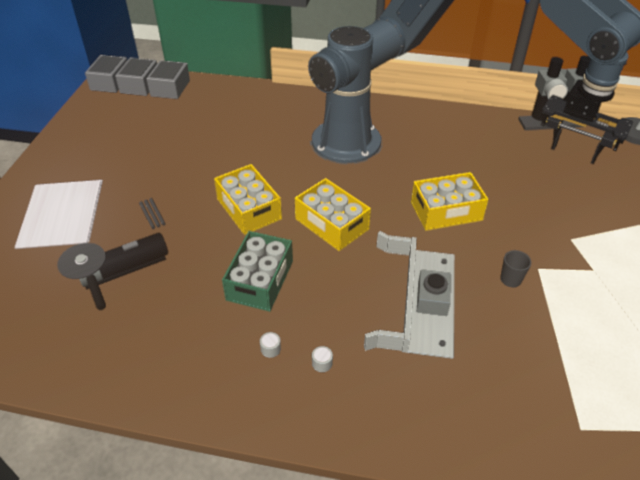

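The top view shows the green crate with plain steel parts at (375,215), the bay's stop face at column ~226 with its switch at (198,221), and the blanks at (296,135) and (345,142). The yellow crates are decoys. The push direction is roughly world +y.

```bash
python3 - <<'E'
from h import *
z=np.load("top1.npz"); p,w=z['p'],z['w']; hsv=cv2.cvtColor(p,cv2.COLOR_RGB2HSV)
H,S,V=hsv[...,0].astype(int),hsv[...,1],hsv[...,2]
b=w[400:440,400:550]; print("bench z",np.median(b[...,2]))
g=((H>60)&(H<95)&(S>90)).astype(np.uint8); g[:150]=0
g=cv2.morphologyEx(g,cv2.MORPH_OPEN,np.ones((2,2)))
m=(g>0)&(w[...,2]>0.06)
P=w[m]; r=cv2.minAreaRect(P[:,:2].astype(np.float32)); print("crate top",r,np.median(P[:,2]),len(P))
# region hull mask for whole crate
print(cv2.boxPoints(r).round(3).tolist())
def reg(y0,y1,x0,x1,zl,zh):
    s=w[y0:y1,x0:x1].reshape(-1,3); return s[(s[:,2]>zl)&(s[:,2]<zh)]
P=reg(140,300,215,240,.035,.065); 
P2=P
print("plate top",cv2.minAreaRect(P.astype(np.float32)[:,:2]),np.median(P[:,2]),len(P))
P=reg(145,300,170,275,.035,.06); print("dock>35 pts",np.percentile(P,[0,5,50,95,100],axis=0).round(3).tolist())
u=w[:, :, :]
for row in range(165,290,12):
    print(row,[f"{a:.3f},{bb:.3f},{c*1000:.0f}" for a,bb,c in w[row,214:234:2]])
# button
s=(V<70); s[:200]=0;s[245:]=0;s[:,:180]=0;s[:,220:]=0
P=w[s]; P=P[P[:,2]>np.percentile(P[:,2],50)-.004]; print("button",np.median(P,0),P[:,2].max(),cv2.minEnclosingCircle(P[:,:2].astype(np.float32)))
for n,a in dict(blank1=(130,140,290,302),blank2=(137,147,339,351),pot=(250,278,105,135),grind=(145,255,470,575),yel=(268,355,268,360)).items():
    P=reg(*a,.015,.15); print(n,P.min(0).round(3),P.max(0).round(3))
E
```

```text
bench z -0.00030170915314764457
crate top ((0.5814105272293091, -0.11242032051086426), (0.10999653488397598, 0.1579471379518509), 84.49561309814453) 0.08140256078233898 413
[[0.49799999594688416, -0.1599999964237213], [0.6549999713897705, -0.17499999701976776], [0.6650000214576721, -0.06499999761581421], [0.5080000162124634, -0.05000000074505806]]Traceback (most recent call last):
  File "<stdin>", line 15, in <module>
cv2.error: OpenCV(4.12.0) /io/opencv/modules/imgproc/src/convhull.cpp:143: error: (-215:Assertion failed) total >= 0 && (depth == CV_32F || depth == CV_32S) in function 'convexHull'
```

```bash
python3 - <<'E'
from h import *
z=np.load("top1.npz"); p,w=z['p'],z['w']; V=p.max(2)
np.set_printoptions(precision=4,suppress=True)
def reg(y0,y1,x0,x1,zl,zh):
    s=w[y0:y1,x0:x1].reshape(-1,3); return s[(s[:,2]>zl)&(s[:,2]<zh)]
for row in range(165,290,15):
    print(row,[f"{a:.3f},{bb:.3f},{c*1000:.0f}" for a,bb,c in w[row,214:234:2]])
# face edge by per-row
E=[]
for row in range(170,284):
    c=[k for k in range(216,236) if w[row,k,2]>.04]
    if c: E.append((*w[row,c[-1]][:2],*w[row,c[0]][:2]))
E=np.array(E)
if len(E):
    print(len(E)); 
    for i in(0,2): k=np.polyfit(E[:,i],E[:,i+1],1); print("line y=kx+c",k,np.std(E[:,i+1]-np.polyval(k,E[:,i])))
P=reg(145,300,215,275,.03,.065); print("plate+cheeks",P.min(0),P.max(0),cv2.minAreaRect(P.astype(np.float32)[:,:2]))
s=(V<75); s[:200]=0;s[245:]=0;s[:,:180]=0;s[:,220:]=0
P=w[s]; print("button",np.percentile(P[:,2],[5,50,95])); P=P[P[:,2]>np.percentile(P[:,2],80)-.005]; print(np.median(P,0),cv2.minEnclosingCircle(P[:,:2].astype(np.float32)))
for n,a in dict(blank1=(130,140,290,302),blank2=(137,147,339,351),pot=(250,278,105,135),grind=(145,255,470,575),yel=(268,355,268,360)).items():
    P=reg(*a,.015,.15); print(n,P.min(0),P.max(0))
E
```

```text
165 ['0.703,0.268,-1', '0.701,0.262,8', '0.703,0.258,1', '0.693,0.245,52', '0.693,0.241,50', '0.693,0.236,50', '0.698,0.235,26', '0.701,0.232,13', '0.700,0.227,19', '0.700,0.222,19']
180 ['0.666,0.266,3', '0.665,0.260,7', '0.666,0.256,3', '0.658,0.244,53', '0.659,0.240,46', '0.659,0.235,49', '0.662,0.233,29', '0.666,0.232,2', '0.667,0.228,2', '0.666,0.223,4']
195 ['0.629,0.264,7', '0.629,0.259,10', '0.629,0.254,7', '0.623,0.243,49', '0.623,0.238,52', '0.624,0.234,45', '0.627,0.232,28', '0.630,0.231,3', '0.631,0.227,-1', '0.631,0.222,-1']
210 ['0.590,0.257,37', '0.593,0.257,10', '0.594,0.253,6', '0.588,0.241,54', '0.589,0.237,46', '0.589,0.232,52', '0.592,0.231,27', '0.596,0.231,-6', '0.595,0.226,-4', '0.595,0.221,-0']
225 ['0.554,0.255,44', '0.558,0.256,10', '0.558,0.252,2', '0.554,0.241,47', '0.555,0.236,44', '0.554,0.231,50', '0.557,0.230,24', '0.559,0.229,1', '0.559,0.224,-3', '0.559,0.219,1']
240 ['0.520,0.254,43', '0.522,0.253,19', '0.523,0.251,3', '0.519,0.238,55', '0.520,0.234,52', '0.520,0.230,50', '0.521,0.228,29', '0.524,0.228,-1', '0.524,0.223,-1', '0.524,0.218,2']
255 ['0
[... 191 characters left out ...]
,8', '0.452,0.253,5', '0.452,0.248,5', '0.451,0.237,51', '0.452,0.233,44', '0.452,0.228,49', '0.452,0.226,25', '0.452,0.224,8', '0.453,0.221,-1', '0.453,0.216,-2']
285 ['0.416,0.256,7', '0.417,0.252,6', '0.417,0.247,4', '0.417,0.236,49', '0.417,0.231,51', '0.417,0.227,47', '0.418,0.222,49', '0.418,0.218,48', '0.418,0.213,47', '0.418,0.209,47']
114
line y=kx+c [0.1532 0.1402] 0.030419376343218577
line y=kx+c [0.1438 0.1561] 0.0322095742109355Traceback (most recent call last):
  File "<stdin>", line 17, in <module>
cv2.error: OpenCV(4.12.0) /io/opencv/modules/imgproc/src/convhull.cpp:143: error: (-215:Assertion failed) total >= 0 && (depth == CV_32F || depth == CV_32S) in function 'convexHull'
```

```bash
python3 - <<'E'
from h import *
z=np.load("top1.npz"); p,w=z['p'],z['w']; V=p.max(2)
np.set_printoptions(precision=4,suppress=True)
f=lambda P:np.ascontiguousarray(P[:,:2],dtype=np.float32)
def reg(y0,y1,x0,x1,zl,zh):
    s=w[y0:y1,x0:x1].reshape(-1,3); return s[(s[:,2]>zl)&(s[:,2]<zh)]
E=[]
for row in range(172,280):
    c=[k for k in range(218,228) if w[row,k,2]>.04]
    E.append((w[row,c[-1],0],w[row,c[-1],1]))
E=np.array(E); k=np.polyfit(E[:,0],E[:,1],1); print("face",k,np.std(E[:,1]-np.polyval(k,E[:,0])))
P=reg(145,300,215,275,.035,.065); print("plate+cheeks",P.min(0),P.max(0))
P=reg(145,300,232,242,.035,.065); print("cheek x",np.sort(P[:,0])[::4])
s=(V<75); s[:200]=0;s[245:]=0;s[:,:180]=0;s[:,220:]=0
P=w[s]; print("button",np.percentile(P[:,2],[5,50,95])); P=P[P[:,2]>np.percentile(P[:,2],80)-.005]; print(np.median(P,0),cv2.minEnclosingCircle(f(P)))
P=reg(200,245,180,217,.02,.2); print("box",cv2.minAreaRect(f(P)),np.histogram(P[:,2],12))
for n,a in dict(blank1=(120,150,280,315),blank2=(130,155,330,360),pot=(240,285,95,140),grind=(145,255,470,575),yel=(268,355,268,360)).items():
    P=reg(*a,.015,.15); print(n,P.min(0),P.max(0))
E
```

```text
face [0.0376 0.2091] 0.0006711759136385476
plate+cheeks [0.4081 0.1445 0.0351] [0.7232 0.253  0.0585]
cheek x [0.4179 0.4182 0.4184 0.4203 0.4206 0.4225 0.4227 0.4229 0.4249 0.4252
 0.4271 0.4273 0.4275 0.7001 0.7004 0.7006 0.7013 0.702  0.7031 0.7038
 0.7052 0.7058 0.7072 0.7082 0.7086 0.7102 0.7107 0.7121]
button [0.0279 0.0731 0.0811]
[0.5611 0.2904 0.0774] ((0.4976872205734253, 0.16879835724830627), 0.15650704503059387)
box ((0.5610067844390869, 0.29009637236595154), (0.09090989083051682, 0.07221324741840363), 1.8422491550445557) (array([ 21,  29,   5,  12,  25, 139, 481, 179, 145,  85, 150,  56]), array([0.02  , 0.0254, 0.0308, 0.0361, 0.0415, 0.0469, 0.0523, 0.0577,
       0.063 , 0.0684, 0.0738, 0.0792, 0.0846]))
blank1 [0.7523 0.0535 0.0151] [0.7949 0.0959 0.0409]
blank2 [ 0.7374 -0.062   0.0159] [ 0.7796 -0.0197  0.0422]
pot [0.4306 0.4422 0.0152] [0.4902 0.506  0.0776]
grind [ 0.5075 -0.6046  0.015 ] [ 0.757  -0.3505  0.0879]
yel [ 0.2774 -0.0744  0.0152] [0.4551 0.1183 0.0937]
```

Request:
drive_tool(commands=[{"wy": 0.104, "grip": 87}, {"wy": 0.104}, {"wy": 0.104}, {"wy": 0.104}, {"wy": 0.104}, {"wy": 0.104}, {"wy": 0.104}, {"dx": 0.376, "dz": -0.965}])

```text
schema error: expected keys dx, dy, dz, wx, wy, wz, grip
```

Request:
drive_tool(commands=[{"dx": 0, "dy": 0, "dz": 0, "wx": 0, "wy": 0.104, "wz": 0, "grip": 87}, {"dx": 0, "dy": 0, "dz": 0, "wx": 0, "wy": 0.104, "wz": 0, "grip": 87}, {"dx": 0, "dy": 0, "dz": 0, "wx": 0, "wy": 0.104, "wz": 0, "grip": 87}, {"dx": 0, "dy": 0, "dz": 0, "wx": 0, "wy": 0.104, "wz": 0, "grip": 87}, {"dx": 0, "dy": 0, "dz": 0, "wx": 0, "wy": 0.104, "wz": 0, "grip": 87}, {"dx": 0, "dy": 0, "dz": 0, "wx": 0, "wy": 0.104, "wz": 0, "grip": 87}, {"dx": 0, "dy": 0, "dz": 0, "wx": 0, "wy": 0.104, "wz": 0, "grip": 87}, {"dx": 0.376, "dy": 0, "dz": -0.965, "wx": 0, "wy": 0, "wz": 0, "grip": 87}])

```text
time_s: 1.1
position: [0.2535, 0.5414, 0.244]
tcp_rot: [[0.999, 0.0, -0.04], [0.04, 0.001, 0.999], [0.0, -1.0, 0.001]]
force: [0.7, 0.2, -0.3]
opening: 0.999
```

Request:
drive_tool(commands=[{"dx": 0.376, "dy": 0, "dz": -0.965, "wx": 0, "wy": 0, "wz": 0, "grip": 87}, {"dx": 0.376, "dy": 0, "dz": -0.965, "wx": 0, "wy": 0, "wz": 0, "grip": 87}, {"dx": 0.376, "dy": 0, "dz": -0.965, "wx": 0, "wy": 0, "wz": 0, "grip": 87}, {"dx": 0.376, "dy": 0, "dz": -0.965, "wx": 0, "wy": 0, "wz": 0, "grip": 87}, {"dx": 0.376, "dy": 0, "dz": -0.965, "wx": 0, "wy": 0, "wz": 0, "grip": 87}, {"dx": 0.376, "dy": 0, "dz": -0.965, "wx": 0, "wy": 0, "wz": 0, "grip": 87}, {"dx": 0.376, "dy": 0, "dz": -0.965, "wx": 0, "wy": 0, "wz": 0, "grip": 87}, {"dx": 0.376, "dy": 0, "dz": -0.965, "wx": 0, "wy": 0, "wz": 0, "grip": 87}])

```text
time_s: 2.1
position: [0.3859, 0.2347, 0.2444]
tcp_rot: [[0.999, -0.0, -0.038], [0.038, -0.0, 0.999], [-0.0, -1.0, -0.0]]
force: [0.3, 0.1, 0.6]
opening: 1.001
```

Request:
drive_tool(commands=[{"dx": 0.376, "dy": 0, "dz": -0.965, "wx": 0, "wy": 0, "wz": 0, "grip": 87}, {"dx": 0.376, "dy": 0, "dz": -0.965, "wx": 0, "wy": 0, "wz": 0, "grip": 87}, {"dx": 0.376, "dy": 0, "dz": -0.965, "wx": 0, "wy": 0, "wz": 0, "grip": 87}, {"dx": 0.376, "dy": 0, "dz": -0.965, "wx": 0, "wy": 0, "wz": 0, "grip": 87}, {"dx": 0.376, "dy": 0, "dz": -0.965, "wx": 0, "wy": 0, "wz": 0, "grip": 87}, {"dx": 0.376, "dy": 0, "dz": -0.965, "wx": 0, "wy": 0, "wz": 0, "grip": 87}, {"dx": 0.376, "dy": 0, "dz": -0.965, "wx": 0, "wy": 0, "wz": 0, "grip": 87}, {"dx": 0.376, "dy": 0, "dz": -0.965, "wx": 0, "wy": 0, "wz": 0, "grip": 87}])

```text
time_s: 3.1
position: [0.5177, -0.0693, 0.2442]
tcp_rot: [[0.999, -0.001, -0.037], [0.037, 0.0, 0.999], [-0.001, -1.0, 0.0]]
force: [0.5, 0.1, -0.3]
opening: 1.003
```

Request:
drive_tool(commands=[{"dx": 0.376, "dy": 0, "dz": -0.965, "wx": 0, "wy": 0, "wz": 0, "grip": 87}, {"dx": 0.376, "dy": 0, "dz": -0.965, "wx": 0, "wy": 0, "wz": 0, "grip": 87}, {"dx": 0.376, "dy": 0, "dz": -0.965, "wx": 0, "wy": 0, "wz": 0, "grip": 87}, {"dx": 0.376, "dy": 0, "dz": -0.965, "wx": 0, "wy": 0, "wz": 0, "grip": 87}, {"dx": 0, "dy": 0, "dz": 0, "wx": 0.1, "wy": 0, "wz": 0, "grip": 87}, {"dx": 0, "dy": 0, "dz": 0, "wx": 0.1, "wy": 0, "wz": 0, "grip": 87}, {"dx": 0, "dy": 0, "dz": 0, "wx": 0.1, "wy": 0, "wz": 0, "grip": 87}, {"dx": 0, "dy": 0, "dz": 0, "wx": 0.1, "wy": 0, "wz": 0, "grip": 87}])

```text
time_s: 4.1
position: [0.5835, -0.2205, 0.2447]
tcp_rot: [[0.999, -0.021, -0.03], [0.037, 0.591, 0.806], [0.001, -0.806, 0.592]]
force: [-0.1, 0.8, -0.7]
opening: 1.002
```

Request:
drive_tool(commands=[{"dx": 0, "dy": 0.705, "dz": -0.518, "wx": 0, "wy": 0, "wz": 0, "grip": 87}, {"dx": 0, "dy": 0.705, "dz": -0.518, "wx": 0, "wy": 0, "wz": 0, "grip": 87}, {"dx": 0, "dy": 0.705, "dz": -0.518, "wx": 0, "wy": 0, "wz": 0, "grip": 87}, {"dx": 0, "dy": 0.705, "dz": -0.518, "wx": 0, "wy": 0, "wz": 0, "grip": 87}, {"dx": 0, "dy": 0.705, "dz": -0.518, "wx": 0, "wy": 0, "wz": 0, "grip": 87}, {"dx": 0, "dy": 0.705, "dz": -0.518, "wx": 0, "wy": 0, "wz": 0, "grip": 87}, {"dx": 0, "dy": 0.08, "dz": -0.06, "wx": 0, "wy": 0, "wz": 0, "grip": 87}, {"dx": 0, "dy": 0, "dz": 0, "wx": 0, "wy": 0, "wz": 0, "grip": 87}])

```text
time_s: 5.1
position: [0.5836, -0.2213, 0.0309]
tcp_rot: [[0.999, -0.022, -0.03], [0.037, 0.588, 0.808], [-0.0, -0.809, 0.588]]
force: [0.8, -1.0, -0.1]
opening: 1.005
```

```bash
python3 - <<'E'
from h import *
p,d,c=cap("scene"); cv2.imwrite("pics/s2.png",cv2.resize(p[150:400,100:420,::-1],None,fx=2.4,fy=2.4))
print(bot.read_state()['position'],bot.read_state()['force'])
E
```

```text
[ 0.58405513 -0.22163594  0.03159162] [-0.11458331 -0.11030052 -0.47406361]
```

View pics/s2.png

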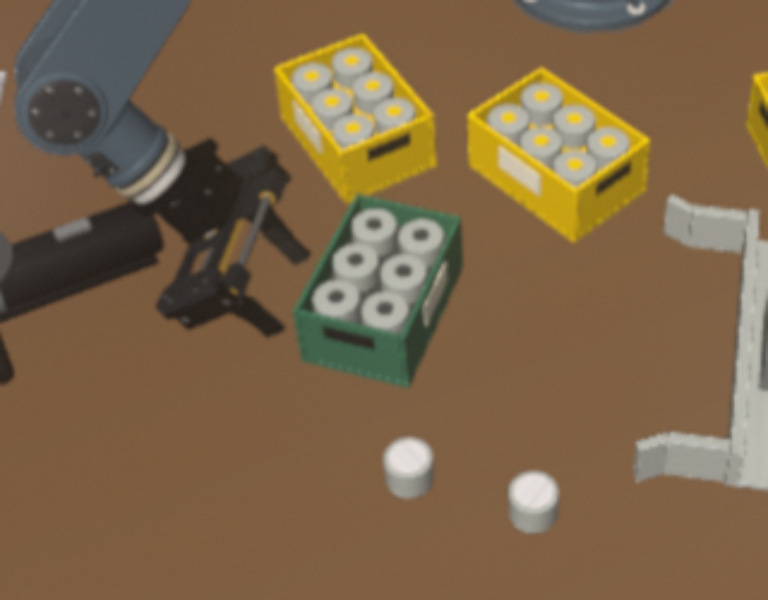

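The grinder is close behind the gripper, but the forces read zero. The fingertips sit low behind the crate, at (300,255) and (275,325) in this crop. I'm starting the push.

Request:
drive_tool(commands=[{"dx": 0, "dy": 0.147, "dz": 0.202, "wx": 0, "wy": 0, "wz": 0, "grip": 87}, {"dx": 0, "dy": 0.147, "dz": 0.202, "wx": 0, "wy": 0, "wz": 0, "grip": 87}, {"dx": 0, "dy": 0.147, "dz": 0.202, "wx": 0, "wy": 0, "wz": 0, "grip": 87}, {"dx": 0, "dy": 0.147, "dz": 0.202, "wx": 0, "wy": 0, "wz": 0, "grip": 87}, {"dx": 0, "dy": 0.147, "dz": 0.202, "wx": 0, "wy": 0, "wz": 0, "grip": 87}, {"dx": 0, "dy": 0.147, "dz": 0.202, "wx": 0, "wy": 0, "wz": 0, "grip": 87}, {"dx": 0, "dy": 0.147, "dz": 0.202, "wx": 0, "wy": 0, "wz": 0, "grip": 87}, {"dx": 0, "dy": 0.147, "dz": 0.202, "wx": 0, "wy": 0, "wz": 0, "grip": 87}])

```text
time_s: 6.15
position: [0.5833, -0.1462, 0.031]
tcp_rot: [[0.999, -0.015, -0.033], [0.036, 0.578, 0.815], [0.007, -0.816, 0.578]]
force: [0.6, -11.3, 3.6]
opening: 1.001
```

```bash
cat >> h.py <<'E'
def crate(tag=None):
    p,d,c=cap("top"); w=cloud(d,c); hsv=cv2.cvtColor(p,cv2.COLOR_RGB2HSV); H=hsv[...,0].astype(int)
    g=((H>60)&(H<95)&(hsv[...,1]>90)).astype(np.uint8); g[:150]=0
    g=cv2.morphologyEx(g,cv2.MORPH_OPEN,np.ones((2,2)))
    P=w[(g>0)&(w[...,2]>.06)]
    r=cv2.minAreaRect(np.ascontiguousarray(P[:,:2],dtype=np.float32))
    print("crate",np.round(r[0],4),np.round(r[1],3),round(r[2],2),"z",np.percentile(P[:,2],[5,50,95]).round(3),len(P))
    s=bot.read_state(); print(s['time_s'],s['position'].round(4),s['force'].round(1))
    if tag: cv2.imwrite(f"pics/{tag}.png",p[...,::-1])
E
python3 -c "from h import *;crate('t3')"
```

```text
crate [ 0.5405 -0.0547] [0.118 0.251] 78.42 z [0.063 0.082 0.089] 250
6.2 [ 0.5828 -0.1441  0.0312] [ 1.7 -6.8 -0.7]
```

View pics/t3.png

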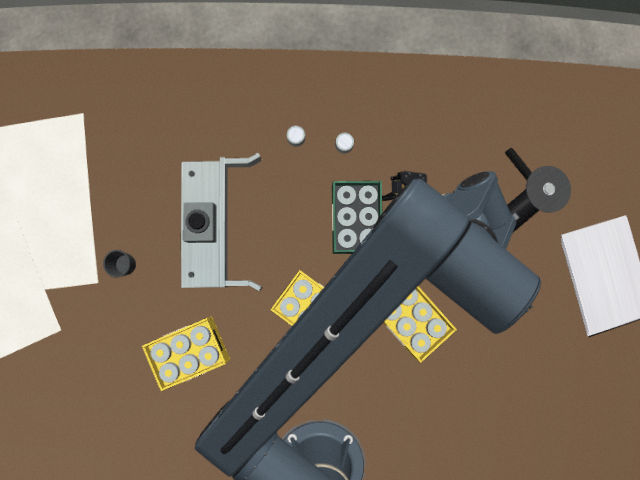

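Request:
drive_tool(commands=[{"dx": 0, "dy": 0.184, "dz": 0.252, "wx": 0, "wy": 0, "wz": 0, "grip": 87}, {"dx": 0, "dy": 0.184, "dz": 0.252, "wx": 0, "wy": 0, "wz": 0, "grip": 87}, {"dx": 0, "dy": 0.184, "dz": 0.252, "wx": 0, "wy": 0, "wz": 0, "grip": 87}, {"dx": 0, "dy": 0.184, "dz": 0.252, "wx": 0, "wy": 0, "wz": 0, "grip": 87}, {"dx": 0, "dy": 0.184, "dz": 0.252, "wx": 0, "wy": 0, "wz": 0, "grip": 87}, {"dx": 0, "dy": 0.184, "dz": 0.252, "wx": 0, "wy": 0, "wz": 0, "grip": 87}, {"dx": 0, "dy": 0.184, "dz": 0.252, "wx": 0, "wy": 0, "wz": 0, "grip": 87}, {"dx": 0, "dy": 0.184, "dz": 0.252, "wx": 0, "wy": 0, "wz": 0, "grip": 87}])

```text
time_s: 7.2
position: [0.58, -0.0461, 0.0309]
tcp_rot: [[0.999, -0.014, -0.034], [0.035, 0.579, 0.815], [0.008, -0.815, 0.579]]
force: [0.1, -12.1, 3.4]
opening: 0.997
```

Request:
drive_tool(commands=[{"dx": 0, "dy": 0.147, "dz": 0.202, "wx": 0, "wy": 0, "wz": 0, "grip": 87}, {"dx": 0, "dy": 0.147, "dz": 0.202, "wx": 0, "wy": 0, "wz": 0, "grip": 87}, {"dx": 0, "dy": 0.147, "dz": 0.202, "wx": 0, "wy": 0, "wz": 0, "grip": 87}, {"dx": 0, "dy": 0.147, "dz": 0.202, "wx": 0, "wy": 0, "wz": 0, "grip": 87}, {"dx": 0, "dy": 0.147, "dz": 0.202, "wx": 0, "wy": 0, "wz": 0, "grip": 87}, {"dx": 0, "dy": 0.147, "dz": 0.202, "wx": 0, "wy": 0, "wz": 0, "grip": 87}, {"dx": 0, "dy": 0.147, "dz": 0.202, "wx": 0, "wy": 0, "wz": 0, "grip": 87}, {"dx": 0, "dy": 0.147, "dz": 0.202, "wx": 0, "wy": 0, "wz": 0, "grip": 87}])

```text
time_s: 8.2
position: [0.5772, 0.0342, 0.0309]
tcp_rot: [[0.999, -0.014, -0.033], [0.035, 0.58, 0.814], [0.008, -0.815, 0.58]]
force: [1.7, -13.3, 4.4]
opening: 1.003
```

```bash
python3 -c "
from h import *;crate('t4')
p,d,c=cap('scene');cv2.imwrite('pics/s4.png',p[...,::-1]);print(bot.read_state()['tcp_rot'].round(3).tolist())"
```

```text
crate [0.5563 0.1043] [0.186 0.111] 2.22 z [0.061 0.076 0.087] 188
8.25 [0.5766 0.0361 0.031 ] [ 2.3 -6.8  0.7]
[[0.999, -0.015, -0.033], [0.035, 0.582, 0.812], [0.007, -0.813, 0.582]]
```

View pics/t4.png

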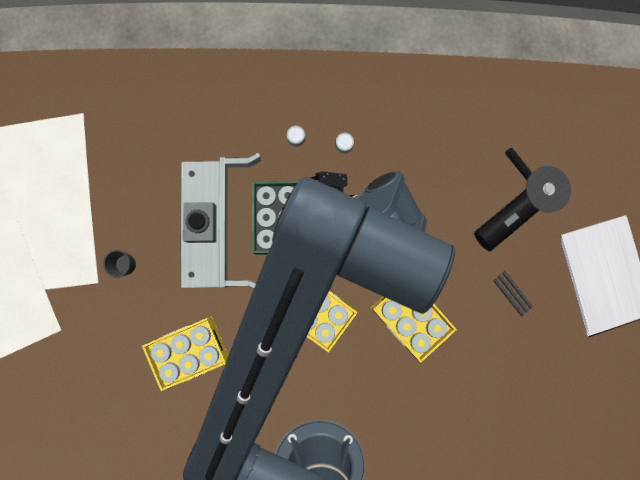

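The crate is square in the bay mouth (left edge at column 254, rows 183–254), with about 64 mm to go. I'll slow down for the last part.

Request:
drive_tool(commands=[{"dx": 0, "dy": 0.118, "dz": 0.162, "wx": 0, "wy": 0, "wz": 0, "grip": 87}, {"dx": 0, "dy": 0.118, "dz": 0.162, "wx": 0, "wy": 0, "wz": 0, "grip": 87}, {"dx": 0, "dy": 0.118, "dz": 0.162, "wx": 0, "wy": 0, "wz": 0, "grip": 87}, {"dx": 0, "dy": 0.118, "dz": 0.162, "wx": 0, "wy": 0, "wz": 0, "grip": 87}, {"dx": 0, "dy": 0.118, "dz": 0.162, "wx": 0, "wy": 0, "wz": 0, "grip": 87}, {"dx": 0, "dy": 0.118, "dz": 0.162, "wx": 0, "wy": 0, "wz": 0, "grip": 87}, {"dx": 0, "dy": 0.059, "dz": 0.081, "wx": 0, "wy": 0, "wz": 0, "grip": 87}, {"dx": 0, "dy": 0.03, "dz": 0.04, "wx": 0, "wy": 0, "wz": 0, "grip": 87}])

```text
time_s: 9.3
position: [0.5749, 0.0888, 0.0307]
tcp_rot: [[0.999, -0.014, -0.034], [0.036, 0.581, 0.813], [0.008, -0.814, 0.581]]
force: [-0.0, -13.4, 5.1]
opening: 0.999
```

Request:
drive_tool(commands=[{"dx": 0, "dy": 0.03, "dz": 0.04, "wx": 0, "wy": 0, "wz": 0, "grip": 87}, {"dx": 0, "dy": 0.03, "dz": 0.04, "wx": 0, "wy": 0, "wz": 0, "grip": 87}])

```text
time_s: 9.55
position: [0.5748, 0.0925, 0.0307]
tcp_rot: [[0.999, -0.014, -0.033], [0.035, 0.581, 0.813], [0.008, -0.814, 0.581]]
force: [0.3, -13.5, 5.4]
opening: 0.997
```

Request:
drive_tool(commands=[{"dx": 0, "dy": 0.03, "dz": 0.04, "wx": 0, "wy": 0, "wz": 0, "grip": 87}, {"dx": 0, "dy": 0.03, "dz": 0.04, "wx": 0, "wy": 0, "wz": 0, "grip": 87}])

```text
time_s: 9.8
position: [0.5747, 0.0965, 0.0307]
tcp_rot: [[0.999, -0.014, -0.033], [0.035, 0.581, 0.813], [0.008, -0.814, 0.581]]
force: [0.7, -13.8, 5.2]
opening: 1.0
```

Request:
drive_tool(commands=[{"dx": 0, "dy": 0.022, "dz": 0.03, "wx": 0, "wy": 0, "wz": 0, "grip": 87}, {"dx": 0, "dy": 0.022, "dz": 0.03, "wx": 0, "wy": 0, "wz": 0, "grip": 87}])

```text
time_s: 10.05
position: [0.5746, 0.0995, 0.0307]
tcp_rot: [[0.999, -0.014, -0.033], [0.035, 0.581, 0.813], [0.008, -0.814, 0.581]]
force: [0.5, -13.4, 5.3]
opening: 1.002
```

Request:
drive_tool(commands=[{"dx": 0, "dy": 0.015, "dz": 0.02, "wx": 0, "wy": 0, "wz": 0, "grip": 87}, {"dx": 0, "dy": 0.015, "dz": 0.02, "wx": 0, "wy": 0, "wz": 0, "grip": 87}])

```text
time_s: 10.3
position: [0.5746, 0.1014, 0.0306]
tcp_rot: [[0.999, -0.014, -0.033], [0.035, 0.581, 0.813], [0.008, -0.814, 0.581]]
force: [1.2, -13.7, 6.4]
opening: 0.997
```

Request:
drive_tool(commands=[{"dx": 0, "dy": 0.015, "dz": 0.02, "wx": 0, "wy": 0, "wz": 0, "grip": 87}, {"dx": 0, "dy": 0.015, "dz": 0.02, "wx": 0, "wy": 0, "wz": 0, "grip": 87}])

```text
time_s: 10.55
position: [0.5747, 0.1018, 0.0306]
tcp_rot: [[0.999, -0.013, -0.035], [0.036, 0.578, 0.815], [0.009, -0.816, 0.579]]
force: [-2.3, -22.7, 8.5]
opening: 1.001
```

Contact reached: the force is rising and the TCP has stalled. I'll press a little more to square it up.

Request:
drive_tool(commands=[{"dx": 0, "dy": 0.015, "dz": 0.02, "wx": 0, "wy": 0, "wz": 0, "grip": 87}, {"dx": 0, "dy": 0.015, "dz": 0.02, "wx": 0, "wy": 0, "wz": 0, "grip": 87}, {"dx": 0, "dy": 0, "dz": 0, "wx": 0, "wy": 0, "wz": 0, "grip": 87}])

```text
time_s: 10.92
position: [0.5748, 0.1019, 0.0306]
tcp_rot: [[0.999, -0.013, -0.035], [0.036, 0.576, 0.816], [0.01, -0.817, 0.576]]
force: [-3.8, -25.6, 11.9]
opening: 0.999
```

Request:
drive_tool(commands=[{"dx": 0, "dy": -0.1, "dz": -0.137, "wx": 0, "wy": 0, "wz": 0, "grip": 87}, {"dx": 0, "dy": -0.294, "dz": -0.404, "wx": 0, "wy": 0, "wz": 0, "grip": 87}, {"dx": 0, "dy": -0.294, "dz": -0.404, "wx": 0, "wy": 0, "wz": 0, "grip": 87}, {"dx": 0, "dy": -0.806, "dz": 0.592, "wx": 0, "wy": 0, "wz": 0, "grip": 60}, {"dx": 0, "dy": -0.806, "dz": 0.592, "wx": 0, "wy": 0, "wz": 0, "grip": 30}, {"dx": 0, "dy": -0.806, "dz": 0.592, "wx": 0, "wy": 0, "wz": 0, "grip": 0}, {"dx": 0, "dy": -0.806, "dz": 0.592, "wx": 0, "wy": 0, "wz": 0, "grip": 0}, {"dx": 0, "dy": -0.806, "dz": 0.592, "wx": 0, "wy": 0, "wz": 0, "grip": 0}])

```text
time_s: 11.92
position: [0.5724, 0.0631, 0.231]
tcp_rot: [[0.999, -0.023, -0.029], [0.037, 0.587, 0.808], [-0.001, -0.809, 0.588]]
force: [-0.3, -0.3, -1.6]
opening: 0.517
```

Request:
drive_tool(commands=[{"dx": 0, "dy": 0, "dz": 0, "wx": -0.1, "wy": 0, "wz": 0, "grip": 0}, {"dx": 0, "dy": 0, "dz": 0, "wx": -0.1, "wy": 0, "wz": 0, "grip": 0}, {"dx": 0, "dy": 0, "dz": 0, "wx": -0.1, "wy": 0, "wz": 0, "grip": 0}, {"dx": 0, "dy": 0, "dz": 0, "wx": -0.1, "wy": 0, "wz": 0, "grip": 0}, {"dx": 0, "dy": 0, "dz": 0, "wx": 0, "wy": 0, "wz": 0, "grip": 0}])

```text
time_s: 12.55
position: [0.5721, 0.0655, 0.23]
tcp_rot: [[0.999, -0.001, -0.042], [0.042, 0.001, 0.999], [-0.001, -1.0, 0.001]]
force: [-0.4, -0.5, 0.6]
opening: 0.022
```

```bash
python3 -c "
from h import *;crate('t5')
p,d,c=cap('scene');cv2.imwrite('pics/s5.png',cv2.resize(p[180:380,300:560,::-1],None,fx=3,fy=3));print(bot.read_state()['opening'])"
```

```text
crate [0.5167 0.1612] [0.288 0.136] 31.4 z [0.061 0.08  0.379] 278
12.6 [0.5723 0.0644 0.2297] [-0.1 -0.1 -0.7]
0.0075560381328103506
```

View pics/s5.png

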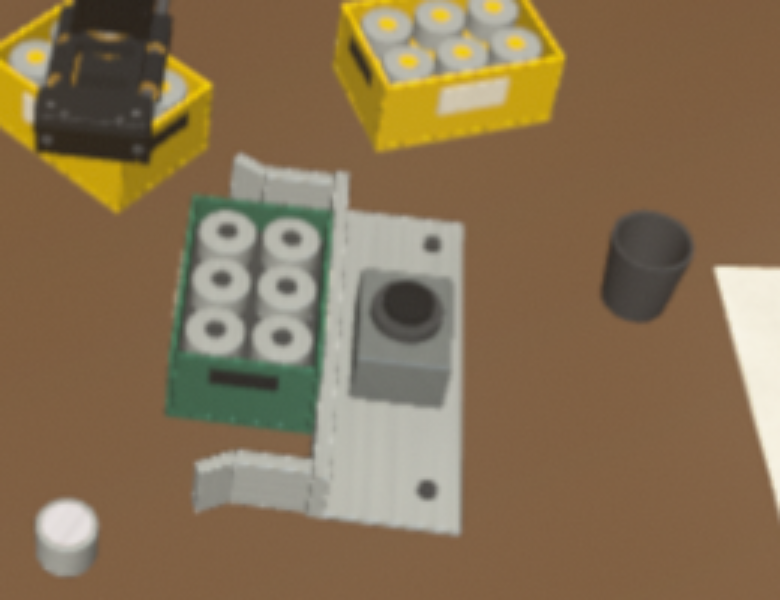

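The crate's leading side is against the stop plate at column ~325 in this crop, and the crate sits between the cheeks. The button is at (408,305). Next I'll locate the button precisely and check the crate's pose.

```bash
python3 - <<'E'
from h import *
np.set_printoptions(precision=4,suppress=True)
for n,b in(("scene",(270,305,418,455)),("top",(202,242,182,216))):
    p,d,c=cap(n); w=cloud(d,c); a,e,f,g=b
    s=np.zeros(d.shape,np.uint8); s[a:e,f:g]=(p[a:e,f:g].max(2)<60)
    k,l,st,ce=cv2.connectedComponentsWithStats(s); i=1+st[1:,4].argmax()
    P=w[l==i]; t=np.percentile(P[:,2],[10,50,80,90]); Q=P[P[:,2]>t[2]-.004]
    print(n,st[i],ce[i],t,"mean",P.mean(0),"ext",(Q.min(0)+Q.max(0))/2,Q.max(0)-Q.min(0))
    m=(abs(w[...,0]-.58)<.13)&(w[...,1]>.0)&(w[...,1]<.245)&(w[...,2]>.07)&(w[...,2]<.1)
    if n=="scene":
        hsv=cv2.cvtColor(p,cv2.COLOR_RGB2HSV); m&=(hsv[...,0]>60)&(hsv[...,0]<95)&(hsv[...,1]>80)
        P=w[m]; print(cv2.minAreaRect(np.ascontiguousarray(P[:,:2],dtype=np.float32)),len(P),np.percentile(P[:,2],[5,50,95]))
E
```

```text
scene [428 275  16  13 169] [435.6036 280.9053] [0.0736 0.0777 0.0794 0.0802] mean [0.5676 0.2906 0.0773] ext [0.566  0.2906 0.0804] [0.0323 0.0329 0.01  ]
((0.5727459192276001, 0.17647379636764526), (0.16474983096122742, 0.10460086166858673), 2.072249412536621) 379 [0.0717 0.0809 0.0866]
top [188 213  17  17 230] [196.3043 220.6217] [0.0729 0.0774 0.0797 0.0808] mean [0.5603 0.2899 0.0769] ext [0.5603 0.2904 0.0801] [0.034  0.0361 0.0088]
```

Request:
drive_tool(commands=[{"dx": 0, "dy": 0, "dz": 0.94, "wx": 0, "wy": 0, "wz": 0, "grip": 0}, {"dx": 0, "dy": 0, "dz": 0.94, "wx": 0, "wy": 0, "wz": 0, "grip": 0}, {"dx": 0, "dy": 0, "dz": 0.94, "wx": 0, "wy": 0, "wz": 0, "grip": 0}, {"dx": 0, "dy": 0, "dz": 0.94, "wx": 0, "wy": 0, "wz": 0, "grip": 0}, {"dx": 0, "dy": 0, "dz": 0.94, "wx": 0, "wy": 0, "wz": 0, "grip": 0}, {"dx": 0, "dy": 0, "dz": 0.94, "wx": 0, "wy": 0, "wz": 0, "grip": 0}, {"dx": 0, "dy": 0, "dz": 0, "wx": 0, "wy": 0, "wz": 0, "grip": 0}])

```text
time_s: 13.62
position: [0.5645, 0.2901, 0.2294]
tcp_rot: [[0.999, -0.001, -0.039], [0.039, 0.001, 0.999], [-0.001, -1.0, 0.001]]
force: [-0.1, -0.5, 0.3]
opening: 0.006
```

Request:
drive_tool(commands=[{"dx": 0, "dy": 0.9, "dz": 0, "wx": 0, "wy": 0, "wz": 0, "grip": 0}, {"dx": 0, "dy": 0.9, "dz": 0, "wx": 0, "wy": 0, "wz": 0, "grip": 0}, {"dx": 0, "dy": 0.9, "dz": 0, "wx": 0, "wy": 0, "wz": 0, "grip": 0}, {"dx": 0, "dy": 0, "dz": 0, "wx": 0, "wy": 0, "wz": 0, "grip": 0}])

```text
time_s: 14.12
position: [0.5626, 0.2863, 0.1188]
tcp_rot: [[0.999, -0.008, -0.035], [0.035, -0.002, 0.999], [-0.008, -1.0, -0.002]]
force: [-0.1, -0.1, 0.6]
opening: 0.006
```

Request:
drive_tool(commands=[{"dx": 0, "dy": 0.1, "dz": 0.08, "wx": 0, "wy": 0, "wz": 0, "grip": 0}, {"dx": 0, "dy": 0.1, "dz": 0, "wx": 0, "wy": 0, "wz": 0, "grip": 0}, {"dx": 0, "dy": 0.1, "dz": 0, "wx": 0, "wy": 0, "wz": 0, "grip": 0}, {"dx": 0, "dy": 0.05, "dz": 0, "wx": 0, "wy": 0, "wz": 0, "grip": 0}, {"dx": 0, "dy": 0.05, "dz": 0, "wx": 0, "wy": 0, "wz": 0, "grip": 0}])

```text
time_s: 14.75
position: [0.5643, 0.2924, 0.1061]
tcp_rot: [[0.999, 0.0, -0.038], [0.038, 0.0, 0.999], [0.0, -1.0, 0.0]]
force: [0.9, 0.2, 0.7]
opening: 0.008
```

Request:
drive_tool(commands=[{"dx": 0, "dy": 0.04, "dz": 0, "wx": 0, "wy": 0, "wz": 0, "grip": 0}, {"dx": 0, "dy": 0.04, "dz": 0, "wx": 0, "wy": 0, "wz": 0, "grip": 0}])

```text
time_s: 15.0
position: [0.5642, 0.2923, 0.1027]
tcp_rot: [[0.999, 0.0, -0.038], [0.038, 0.0, 0.999], [0.0, -1.0, 0.0]]
force: [-1.2, 0.1, 0.7]
opening: -0.0
```

Request:
drive_tool(commands=[{"dx": 0, "dy": 0.04, "dz": 0, "wx": 0, "wy": 0, "wz": 0, "grip": 0}, {"dx": 0, "dy": 0.04, "dz": 0, "wx": 0, "wy": 0, "wz": 0, "grip": 0}])

```text
time_s: 15.25
position: [0.5643, 0.2923, 0.0996]
tcp_rot: [[0.999, -0.0, -0.037], [0.037, -0.0, 0.999], [-0.0, -1.0, -0.0]]
force: [-1.0, 0.2, 2.4]
opening: 0.007
```

Contact made; I'll keep pressing until it bottoms out.

Request:
drive_tool(commands=[{"dx": 0, "dy": 0.04, "dz": 0, "wx": 0, "wy": 0, "wz": 0, "grip": 0}, {"dx": 0, "dy": 0.04, "dz": 0, "wx": 0, "wy": 0, "wz": 0, "grip": 0}])

```text
time_s: 15.5
position: [0.5643, 0.2923, 0.0966]
tcp_rot: [[0.999, 0.0, -0.037], [0.037, 0.0, 0.999], [0.0, -1.0, 0.0]]
force: [-1.0, 0.4, 2.6]
opening: 0.004
```

Request:
drive_tool(commands=[{"dx": 0, "dy": 0.04, "dz": 0, "wx": 0, "wy": 0, "wz": 0, "grip": 0}, {"dx": 0, "dy": 0.03, "dz": 0, "wx": 0, "wy": 0, "wz": 0, "grip": 0}])

```text
time_s: 15.75
position: [0.5643, 0.2923, 0.0943]
tcp_rot: [[0.999, 0.0, -0.038], [0.038, 0.0, 0.999], [0.0, -1.0, 0.0]]
force: [-3.1, -1.3, 12.2]
opening: 0.006
```

Request:
drive_tool(commands=[{"dx": 0, "dy": 0.03, "dz": 0, "wx": 0, "wy": 0, "wz": 0, "grip": 0}, {"dx": 0, "dy": 0, "dz": 0, "wx": 0, "wy": 0, "wz": 0, "grip": 0}, {"dx": 0, "dy": 0, "dz": 0, "wx": 0, "wy": 0, "wz": 0, "grip": 0}])

```text
time_s: 16.12
position: [0.5643, 0.2923, 0.0943]
tcp_rot: [[0.999, 0.001, -0.038], [0.038, 0.0, 0.999], [0.001, -1.0, 0.0]]
force: [-3.1, -1.7, 12.1]
opening: 0.002
```

Request:
drive_tool(commands=[{"dx": 0, "dy": -0.15, "dz": 0, "wx": 0, "wy": 0, "wz": 0, "grip": 0}, {"dx": 0, "dy": -0.6, "dz": 0, "wx": 0, "wy": 0, "wz": 0, "grip": 0}, {"dx": 0, "dy": -0.9, "dz": 0, "wx": 0, "wy": 0, "wz": 0, "grip": 0}, {"dx": 0, "dy": -0.9, "dz": 0, "wx": 0, "wy": 0, "wz": 0, "grip": 0}, {"dx": 0, "dy": -0.9, "dz": 0, "wx": 0, "wy": 0, "wz": 0, "grip": 0}, {"dx": 0, "dy": -0.3, "dz": 0.9, "wx": 0, "wy": 0, "wz": 0, "grip": 0}, {"dx": 0, "dy": 0, "dz": 0.9, "wx": 0, "wy": 0, "wz": 0, "grip": 0}, {"dx": 0, "dy": 0, "dz": 0.9, "wx": 0, "wy": 0, "wz": 0, "grip": 0}])

```text
time_s: 17.12
position: [0.5603, 0.4011, 0.2421]
tcp_rot: [[0.999, 0.0, -0.037], [0.037, 0.0, 0.999], [0.0, -1.0, 0.0]]
force: [0.6, -0.5, 0.4]
opening: 0.006
```

Request:
drive_tool(commands=[{"dx": 0, "dy": 0, "dz": 0.9, "wx": 0, "wy": 0, "wz": 0, "grip": 0}, {"dx": 0, "dy": 0, "dz": 0.9, "wx": 0, "wy": 0, "wz": 0, "grip": 0}, {"dx": 0, "dy": 0, "dz": 0, "wx": 0, "wy": 0, "wz": 0, "grip": 0}, {"dx": 0, "dy": 0, "dz": 0, "wx": 0, "wy": 0, "wz": 0, "grip": 0}])

```text
time_s: 17.62
position: [0.5572, 0.4716, 0.2414]
tcp_rot: [[0.999, -0.001, -0.038], [0.038, -0.001, 0.999], [-0.001, -1.0, -0.001]]
force: [-0.3, 0.4, 0.4]
opening: 0.005
```

```bash
python3 - <<'E'
from h import *
p,d,c=cap("scene"); w=cloud(d,c); cv2.imwrite("pics/s6.png",p[...,::-1])
hsv=cv2.cvtColor(p,cv2.COLOR_RGB2HSV)
m=(abs(w[...,0]-.58)<.13)&(w[...,1]>.0)&(w[...,1]<.245)&(w[...,2]>.07)&(w[...,2]<.1)&(hsv[...,0]>60)&(hsv[...,0]<95)&(hsv[...,1]>80)
print(cv2.minAreaRect(np.ascontiguousarray(w[m][:,:2],dtype=np.float32)))
p,d,c=cap("top"); w=cloud(d,c); z=np.load("top1.npz")['w']
for n,b in dict(blank1=(120,150,280,315),blank2=(130,155,330,360),pot=(240,285,95,140),grind=(145,255,470,575),yel=(268,355,268,360)).items():
    f=lambda W:(lambda s:s[(s[:,2]>.015)&(s[:,2]<.15)])(W[b[0]:b[1],b[2]:b[3]].reshape(-1,3)).mean(0)
    print(n,((f(w)-f(z))*1000).round(1))
print(bot.read_state()['force'].round(1))
E
```

```text
((0.572343647480011, 0.1768171191215515), (0.16552284359931946, 0.104662224650383), 1.9538801908493042)
blank1 [ 0.1 -0.  -0.3]
blank2 [-0.2 -0.1 -0.7]
pot [ 0.  -0.   0.5]
grind [-0.5 -0.3 -0.2]
yel [-0.2 -0.1  0. ]
[-0.6 -0.2  0.3]
```

View pics/s6.png

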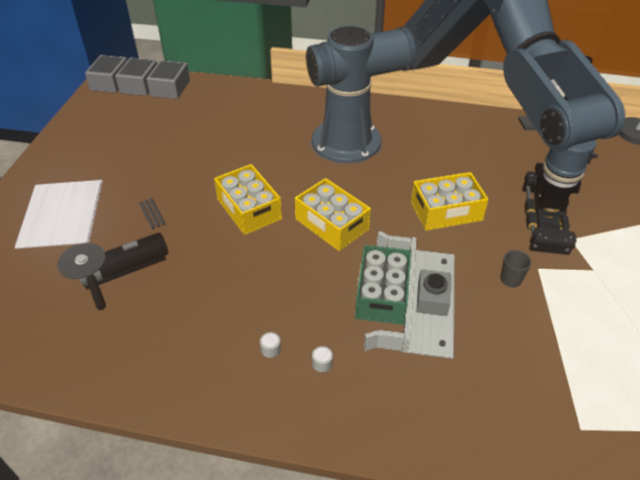

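The picture shows the crate in the bay against the plate, the button up at (436,283) and everything else in place. Handing in.

```bash
python3 -c "
from rig import workorder;print(workorder.hand_in())"
```

```text
the job is handed in; nothing more can be done
None
```

I pushed the green crate into the bay and flush against the stop plate, then pressed the button fully down and released it. The job was handed in at about 17.7 s on the clock, with the arm clear of everything.

- **Crate choice:** the task text names no paint colour, so I took the green crate with plain steel parts as the one meant. The yellow crates have yellow-centred parts.
- **Push:** I used both fingertips, tilted forward, touching about 2 cm above the bench. The crate slid at about 13 N. At the plate the fingers stalled and the force rose to about 26 N. I did not check for tipping during the push itself; the crate stands upright in the later pictures.
- **Final crate pose:** it is at about (0.572, 0.177), turned 2.0°, against 2.15° for the bay. That puts it about 1 mm from the ideal flush position, within the roughly 2 mm camera accuracy.
- **Button:** the press stalled at 12 N, above the 5 N spring, after about 6 mm of travel. A further 1 mm of commanded travel moved nothing. In the last picture the button is up again.
- **Other things:** the blanks, pot, grinder and the yellow crate nearest the path shifted no more than 0.5 mm sideways, which is within noise. The other two yellow crates I checked only by eye.
- **Checks that failed:** two automatic crate measurements from the top camera were wrong because the arm got into the colour mask. I used the pictures and the side camera instead.

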